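Shake the parts tins and sort out the one that is not empty

ROBOT

A 6-joint arm with a two-finger parallel gripper is mounted at the origin on a cart in front of the work surface, level with it; the furniture and walls round the work are solid. World frame = base frame: x ahead of the robot, y to its left, z up, the work surface at z = 0. Lengths are in m, angles in degrees, forces in N, time in s.
With the tool pointing down it reaches from about 0.4 to 0.825 m from the base axis. Payload 7 kg.
Tool frame: the origin (TCP) lies between the finger pads; the fingertips stand 19 mm ahead of it and the grasp point (between the pads) is the TCP; z points along the fingers, y is the line along which they close (so a half turn about z gives the same grasp; the last joint's range is limited). The gripper opens to 88 mm and grips with 3 to 60 N. Pads are 19 mm wide; open, the fingers measure 130 mm over their backs; the gripper's body (78 mm by 193 mm) begins 47 mm behind the grasp point.
Start: joints at [80.334, 20.546, 0.682, 0, -70.136, -16.507], TCP at [0.298, 0.606, 0.246] pointing down, gripper open.
Joint ranges: [-176.03, 176.03], [-82.01, 121.73], [-58.28, 71.71], [-173.87, 95.51], [-174.79, -0.11], [-173.66, 173.66]. Speed limits (degrees/s): [136.94, 136.94, 172.46, 180, 180, 180].

INTERFACE

Orientations are given as [roll, pitch, yaw] about the fixed x, y, z axes, in that order (R = Rz(yaw) Ry(pitch) Rx(roll)).
In Python, from plant import r gives the robot as it stands. The module is installed in compiled form; this text tells all that it offers.
- The arm moves only by the shell command python3 -m pendant 'ROWS' [OPENING] [FORCE]. ROWS is JSON, a list of rows, each a list of 6 numbers: the shift along the tool's x, y, z in mm, then the turn, a rotation vector about the tool's x, y, z in rad. In form: [[tx, ty, tz, wx, wy, wz], ...]. A call has 1 to 20 rows; each row is the pose to reach, as a shift and turn from the pose commanded when the call began, along the tool's axes at that moment; what a row does not reach only later rows make up. A row lasts 1/8 s, in which the tool goes at most 62.5 mm and 10.7 degrees, less where a joint would pass 70% of its speed; a pose out of reach is approached as far as the arm can. A call with a gripper value outside its range is refused whole. OPENING is the finger opening in mm, from 0 to 87.6, set as the call begins (- or left out, the last holds). The fingers move at their own pace and stop on an object; FORCE is the grip in N (left out, the last holds). Time passes only in rows, so rows that repeat a pose let the fingers close. It gives the time, the measured TCP pose, the force, the opening and the grip force at its end, in the units of the state.
- r.get_state(): the state, without advancing time (a new reading comes with each control period).
- r.capture(name): name is "scene" or "top" or "wrist"; returns the picture (480x640x3 uint8, red, green, blue); there is no depth.
- r.camera_params(name): a dict with "mtx" (3x3 intrinsics, pixels), "rvec" (rotation vector, rad) and "tvec" (3), from world to camera coordinates, as OpenCV has them; the wrist camera has in their place "mount" (4x4, takes a point from camera to tool coordinates, whose origin is the TCP and whose axes are the flange's). Camera axes: x right, y down, z forward; pixel columns grow to the right and rows downward; lengths in m; the calibration is good to about 2 mm. A picture is of the moment at which its call begins: read the wrist's pose just before it. camera_params takes no time and is no camera call.
- r.close_job(): hands the job in; it is judged then, once.
The state is a dict: "time_s": time; "joints": joint angles; "qd": joint speeds; "joint_torque": joint torques, N m; "tcp_pos": TCP position; "eef_rot": TCP orientation; "contact_force": force on the tool from outside, world axes, zero at the start; "moment": the same for the moment, N m; "gripper_width": finger opening in m; "gripper_force": force on a finger pad.
Only numpy, scipy, OpenCV 4.12 (cv2) and the standard library are available. Lean on these libraries where they do the work, as an engineer would, in place of code of your own. Each camera call takes 0.05 s, during which the arm holds its last target. There are 200 camera calls.

TASK

Three closed parts tins have come back for refilling and one of them still has a steel ball inside: take the tins one at a time, hold each up over the front of the bench (shelves overhang the back), rock it lengthwise two or three times by some 25 degrees each way (one end down, then the other) and feel whether it is heavy or rattles, and put it away before you take the next. Stand each empty tin flat in a bay of its own in the low grey rack, and the one that is not empty lengthwise in the middle of the dark steel plate, lid up. Set them down gently without dropping them, and do not disturb the glue bottle, spanner or pliers lying about.

Things in the scene. Friction and masses are not known exactly. Their poses are not given: they have to be found in the camera images.
- tin_a: closed bare sheet-steel tin, one of three alike, 104 (x) x 54 (y) x 56 mm high, lid fixed, ends alike, standing loose left of the vice or beyond it on its right. Origin: centre of underside, z up. Empty: 1.1 to 1.8 N. One of the three (any) holds a loose 40 mm steel ball that rolls end to end when tipped: 3.3 to 4.8 N in all. It does not show from outside.
- tin_b: closed bare sheet-steel tin, one of three alike, 104 (x) x 54 (y) x 56 mm high, lid fixed, ends alike, standing loose left of the vice or beyond it on its right. Origin: centre of underside, z up. Empty: 1.1 to 1.8 N. One of the three (any) holds a loose 40 mm steel ball that rolls end to end when tipped: 3.3 to 4.8 N in all. It does not show from outside.
- tin_c: closed bare sheet-steel tin, one of three alike, 104 (x) x 54 (y) x 56 mm high, lid fixed, ends alike, standing loose left of the vice or beyond it on its right. Origin: centre of underside, z up. Empty: 1.1 to 1.8 N. One of the three (any) holds a loose 40 mm steel ball that rolls end to end when tipped: 3.3 to 4.8 N in all. It does not show from outside.
- rack: low grey painted sheet-metal rack, fixed, 252 mm long (its x) x 74 mm wide (its y), right of the vice; floor 4 mm thick, lip 12 mm high and 4 mm thick all round and between its two bays, which lie end to end. Origin: centre of its underside. The vice between it and most of the tins rises to 165 mm above the bench.
- bay_1 (a point): centre of the floor of one bay, 4 mm above the bench; the bay is 120 mm long (x) and 66 mm wide (y) inside, so that a tin has 8 mm to spare at each end and 6 mm at each side; z up
- bay_2 (a point): centre of the floor of the other bay, same size and axes
- plate: dark flat steel plate with a small hole at each corner, fixed, 130 mm (x) x 80 mm (y) x 12 mm thick. Origin: centre of its underside. Lies left of the vice or beyond it on its right. Over the back left of the bench (x over 0.71 m) hangs a wall shelf 0.49 m up, which a tilted wrist can strike.
- plate_top (a point): centre of the plate's upper face, 12 mm above the bench; axes as the plate
- glue_pot: plastic glue bottle with a pointed nozzle, 80 mm in diameter, 130 mm high, standing loose, a bystander, also left of the vice or beyond it on its right. Origin: centre of its underside.
- spanner: combination spanner 198 x 33 x 8 mm lying loose on the bench among the tins, a bystander; origin near its middle, y along its length
- pliers: long-nosed pliers 206 x 55 x 18 mm lying loose on the bench, a bystander; origin near the middle, y along their length

How it is judged:
By the outcome, as a careful person would: the job done as asked, in the order asked, and still so for the second after the job is handed in, with the robot touching nothing.
It also fails if it takes over 72 s, if anything falls off the work surface, if the arm or the gripper's body presses on something with over 40 N, if the wrist force passes 120 N, or if a joint passes its speed limit or range.

## Working session

There is one attempt and no reset: what is moved stays moved. The work goes in short steps, Python scripts to look and compute and a shell command to move; the robot and the scene stay as the last step left them, time stands still between calls to the robot, and variables do not carry over. Pictures are saved under pics/ and viewed, at most 13 in all, crops included, and the job is handed in when it is done.

```bash
mkdir -p pics; ls
python3 - <<'E'
from plant import r
import cv2
for n in ("top","scene"):
    cv2.imwrite(f"pics/{n}0.png",r.capture(n)[:,:,::-1])
    p=r.camera_params(n);print(n,p)
print(r.camera_params("wrist"));print(r.get_state())
E
```

```text
pics
top {'mtx': array([[434.86313773,   0.        , 317.87481719],
       [  0.        , 434.86313773, 241.02316715],
       [  0.        ,   0.        ,   1.        ]]), 'rvec': array([ 2.19232387, -2.1575402 ,  0.14627822]), 'tvec': array([0.11217632, 0.54424893, 1.17685497])}
scene {'mtx': array([[489.77982427,   0.        , 330.98998007],
       [  0.        , 489.77982427, 234.4985283 ],
       [  0.        ,   0.        ,   1.        ]]), 'rvec': array([ 0.67898799, -2.28778374,  1.4637977 ]), 'tvec': array([0.50824808, 0.08938411, 1.16001157])}
{'mtx': array([[338.80549153,   0.        , 318.88980078],
       [  0.        , 338.80549153, 242.76901241],
       [  0.        ,   0.        ,   1.        ]]), 'mount': array([[ 4.15572496e-04, -9.66237744e-01, -2.57651799e-01,
         6.86908304e-02],
       [ 9.99999912e-01,  3.87970224e-04,  1.57968954e-04,
        -8.99114602e-04],
       [-5.26743392e-05, -2.57651842e-01,  9.66237820e-01,
        -1.38947735e-01],
       [ 0.00000000e+00,  0.00000000e+00,  0.00000000e+00,
         1.00000000e+00]])}
{'time_s': 0.1, 'joints': array([ 8.03320209e+01,  2.05871159e+01,  6.39894058e-01, -1.65783954e-02,
       -7.01349138e+01, -1.65057478e+01]), 'qd': array([-0.00500063, -0.09179415,  0.02707803,  0.15086295,  0.04319956,
        0.08699847]), 'joint_torque': array([-1.61674579e-03, -5.84163022e+01,  2.93753564e+01,  7.01573387e+00,
        1.01985087e-02, -5.76205434e-05]), 'tcp_pos': array([0.2976014 , 0.60541473, 0.24472904]), 'eef_rot': array([ 1.79916821e+02, -8.39426093e-03, -2.61793655e+01]), 'contact_force': array([-0.37084298,  0.75223909,  0.33620469]), 'moment': array([ 0.01413953, -0.00134314,  0.0471785 ]), 'gripper_force': 0.0, 'gripper_width': 0.08809864771991113}
```

View pics/top0.png

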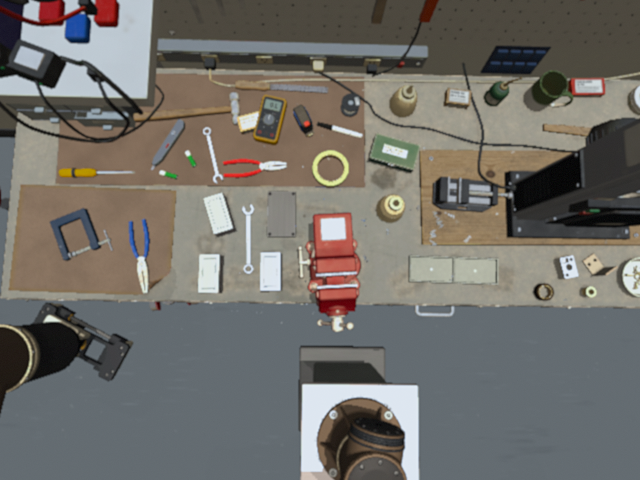

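View pics/scene0.png

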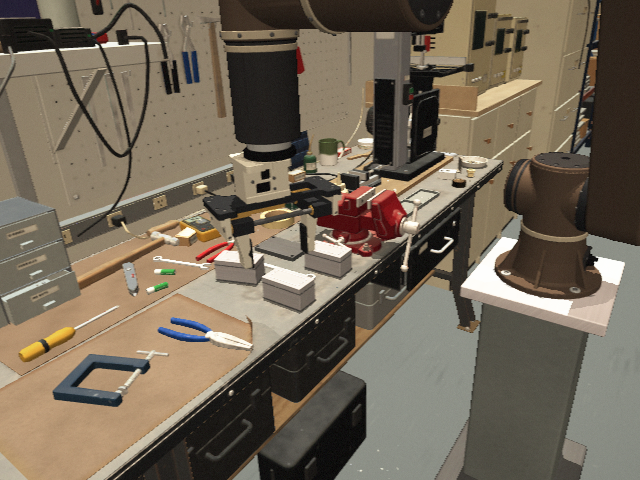

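The top view shows three tins: A at about (218,213), B at (209,273) and C at (270,271). The plate is at (282,214), with the spanner at (248,240) between the tins. The red vice is at (335,262), the glue bottle at (392,207), the rack at (453,270), and the blue pliers at (141,255).

```bash
cat > h.py <<'E'
import numpy as np,cv2
from plant import r
from scipy.spatial.transform import Rotation as R
def pose():
    s=r.get_state();T=np.eye(4);T[:3,:3]=R.from_euler('xyz',s['eef_rot'],degrees=True).as_matrix();T[:3,3]=s['tcp_pos'];return T
def cast(cam,uv,z,T=None):
    p=r.camera_params(cam);uv=np.asarray(uv,float).reshape(-1,2)
    d=np.c_[uv,np.ones(len(uv))]@np.linalg.inv(p['mtx']).T
    if cam=='wrist':
        M=T@p['mount'];A=M[:3,:3];o=M[:3,3]
    else:
        A=cv2.Rodrigues(p['rvec'])[0].T;o=-A@p['tvec']
    d=d@A.T
    return (o+d*((z-o[2])/d[:,2])[:,None])[:,:2]
def rect(P):  # centre, size, long axis angle of world points
    c,(w,h),a=cv2.minAreaRect((P*1000).astype(np.float32))
    if w<h:w,h,a=h,w,a+90
    return np.round(c,1),round(w,1),round(h,1),round((a+90)%180-90,1)
E
python3 - <<'E'
from h import *
im=cv2.imread('pics/top0.png');hsv=cv2.cvtColor(im,cv2.COLOR_BGR2HSV)
for n,p in dict(A=(218,213),B=(209,273),C=(270,271),plate=(282,214),rack=(432,268),rackR=(475,270),bench=(235,285)).items():print(n,im[p[1],p[0]],hsv[p[1],p[0]])
big=cv2.resize(im[180:310,110:510],None,fx=2,fy=2,interpolation=cv2.INTER_CUBIC);cv2.imwrite('pics/z.png',big)
g=cv2.cvtColor(im,cv2.COLOR_BGR2GRAY)
m=((g>185)&(hsv[...,1]<40)).astype(np.uint8)
cs,_=cv2.findContours(m,cv2.RETR_EXTERNAL,cv2.CHAIN_APPROX_NONE)
for c in cs:
    x,y,w,h=cv2.boundingRect(c)
    if cv2.contourArea(c)>200 and 180<y<310: print((x,y,w,h),rect(cast('top',c[:,0],.056)))
for n,u in dict(edge=(200,301),vice=(335,262),glue=(394,203),pliers=(141,255)).items():print(n,cast('top',u,0 if n!='glue' else .1))
E
```

```text
A [224 230 221] [ 70  10 230]
B [226 230 221] [ 77  10 230]
C [236 231 222] [101  15 236]
plate [128 134 135] [ 26  13 135]
rack [202 207 198] [ 73  11 207]
rackR [217 227 216] [ 63  12 227]
bench [126 142 147] [ 23  36 147]
(623, 261, 17, 35) (array([ 454.4, -735.6]), 93.4, 44.4, -3.9)
(560, 255, 19, 24) (array([ 480.6, -564.7]), 59.5, 39.6, 12.7)
(198, 254, 21, 39) (array([448.6, 413.7]), 101.4, 52.9, 0.8)
(260, 252, 20, 39) (array([456.4, 250.2]), 102.2, 51.1, 1.4)
(321, 218, 25, 22) (array([574.4,  80.9]), 65.4, 57.7, -88.9)
(242, 204, 12, 70) (array([543.7, 311.8]), 187.6, 29.8, 1.8)
(204, 193, 28, 41) (array([612. , 395.4]), 103.3, 52.7, 18.5)
edge [[0.37227023 0.44533588]]
vice [[0.48679239 0.07092399]]
glue [[ 0.63910886 -0.07744356]]
pliers [[0.49762186 0.61530574]]
```

View pics/z.png

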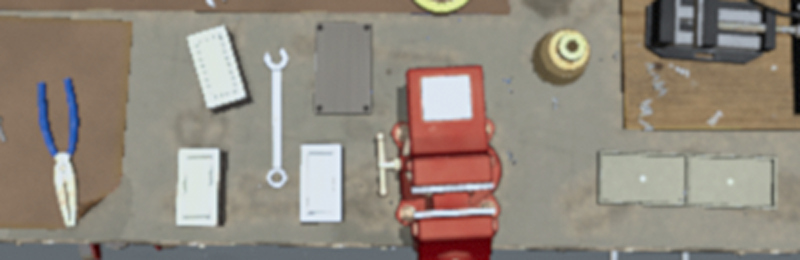

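```bash
cat >> h.py <<'E'
def go(x,y,z,yaw,pitch=0):
    T=pose();D=R.from_euler('z',yaw,degrees=True)*R.from_euler('x',180,degrees=True)*R.from_euler('y',pitch,degrees=True)
    C=T[:3,:3];p=C.T@(np.array([x,y,z])-T[:3,3])*1000
    w=R.from_matrix(C.T@D.as_matrix()).as_rotvec()
    print('row',np.round(p,1).tolist(),np.round(w,3).tolist(),'rows>=',round(max(np.linalg.norm(p)/62.5,np.degrees(np.linalg.norm(w))/10.7),1))
def st():
    s=r.get_state();print(round(s['time_s'],2),np.round(s['tcp_pos'],4),np.round(s['eef_rot'],1),'F',np.round(s['contact_force'],2),'M',np.round(s['moment'],3),round(s['gripper_width']*1000,1),round(s['gripper_force'],1),np.round(s['joints'],0))
E
python3 - <<'E'
from h import *
o=np.array([110,180])
q=lambda a:np.array(a)/2+o-.25
P=cast('top',q([(316,24),(371,22),(373,113),(317,113)]),.012);print('plate',P,rect(P))
P=cast('top',q([(599,152),(773,157),(773,207),(598,203)]),.014);print('rack',P,rect(P))
print('divider',cast('top',q([(686,155),(686,205)]),.014))
print('vice left',cast('top',q([(405,70),(400,140),(378,160)]),.1),cast('top',q([(405,70),(400,140),(378,160)]),.03))
s=cv2.imread('pics/scene0.png');
go(.4486,.4137,.15,.8)
E
```

```text
plate [[0.68257918 0.26491173]
 [0.68704768 0.18697011]
 [0.55672247 0.18149932]
 [0.55534008 0.26002439]] (array([620.2, 223.5]), 130.4, 78.5, 2.4)
rack [[ 0.50685743 -0.13695239]
 [ 0.50385901 -0.38374939]
 [ 0.43357486 -0.38155474]
 [ 0.43543527 -0.13492476]] (array([ 469.6, -259.3]), 248.0, 71.4, 89.3)
divider [[ 0.50465544 -0.26007704]
 [ 0.4345177  -0.25867723]]
vice left [[0.60356099 0.13824194]
 [0.51122766 0.14325954]
 [0.48471968 0.17133729]] [[0.61568433 0.13765512]
 [0.51761529 0.14298442]
 [0.48946064 0.17280636]]
row [220.1, 105.3, 94.9] [0.001, 0.0, -0.471] rows>= 4.2
```

```bash
python3 -c "
from h import *
go(.5,.27,.33,0)"
```

```text
row [329.6, 211.8, -84.9] [0.001, 0.0, -0.457] rows>= 6.4
```

```bash
python3 -m pendant '[[165,106,-85,0,0,-0.23],[330,212,-85,0,0,-0.457],[330,212,-85,0,0,-0.457],[330,212,-85,0,0,-0.457],[330,212,-85,0,0,-0.457],[330,212,-85,0,0,-0.457],[330,212,-85,0,0,-0.457],[330,212,-85,0,0,-0.457],[330,212,-85,0,0,-0.457]]'
python3 - <<'E'
from h import *
T=pose();im=r.capture('wrist')[:,:,::-1];cv2.imwrite('pics/w1.png',im);np.save('T1.npy',T)
cv2.imwrite('pics/s1.png',r.capture('scene')[:,:,::-1]);st()
E
```

```text
time_s: 1.23
tcp_pos: [0.5001, 0.2701, 0.3301]
eef_rot: [180.0, 0.0, -0.0]
contact_force: [-0.6, -0.2, 0.1]
gripper_width: 0.0876
gripper_force: 0.0
1.32 [0.4999 0.2706 0.3301] [1.8e+02 0.0e+00 1.0e-01] F [ 0.26 -0.88  0.15] M [-0.004 -0.013  0.002] 87.8 0.0 [ 48.   8.  -5.  -0. -77.  42.]
```

View pics/w1.png

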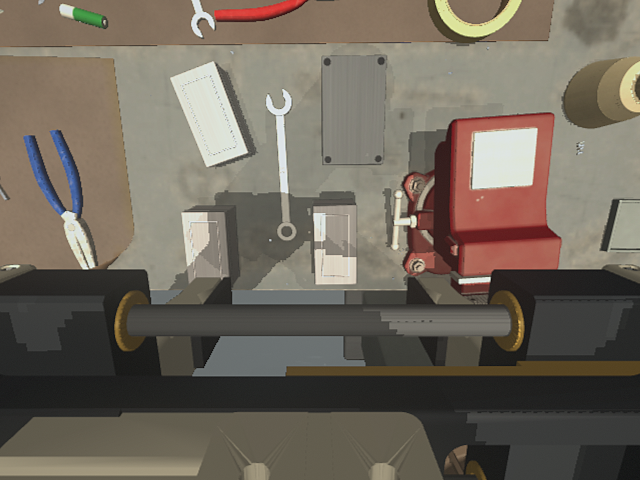

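The wrist view shows the plate at (322–385, 55–164), the spanner running from (278,100) to (287,230), and tin A at (210,113). Tins B (208,245) and C (335,245) are partly visible. The vice lever is at (400,215) and the vice's rear-left corner at (453,120).

Run:
```python
from h import *
T=np.load('T1.npy')
def ray(cam,uv):
    a=np.append(cast(cam,uv,0.,T)[0],0);b=np.append(cast(cam,uv,.1,T)[0],.1);return a,(b-a)/np.linalg.norm(b-a)
def tri(uw,ut):
    a,d=ray('wrist',uw);b,e=ray('top',ut);s=np.linalg.lstsq(np.c_[d,-e],b-a,rcond=None)[0]
    p,q=a+s[0]*d,b+s[1]*e;return np.round((p+q)/2,3),round(np.linalg.norm(p-q),4)
o=lambda x,y:(110+x/2-.25,180+y/2-.25)
print('lever',tri((402,187),o(379,134)),tri((396,248),o(384,183)),'corner',tri((453,119),o(407,68)),tri((553,113),o(483,67)))
P=cast('wrist',[(322,55),(386,55),(384,164),(322,163)],.012,T);print(rect(P))
P=cast('wrist',[(169,76),(213,61),(249,151),(207,166)],.056,T);print('A',rect(P))
P=cast('wrist',[(314,206),(355,206)],.056,T);print('C back edge',P)
P=cast('wrist',[(182,213),(235,208)],.056,T);print('B?',P)
print('leverlow',cast('wrist',[(402,187),(396,248),(390,217),(433,150)],.05,T))
go(.4486,.4137,.15,.8)
```

```text
lever (array([0.526, 0.17 , 0.048]), np.float64(0.0053)) (array([0.454, 0.168, 0.051]), np.float64(0.0106)) corner (array([0.603, 0.136, 0.109]), np.float64(0.0033)) (array([0.608, 0.037, 0.108]), np.float64(0.0008))
(array([618.9, 226.2]), 129.4, 81.5, 0.2)
A (array([610.9, 395.6]), 104.1, 53.7, 19.2)
C back edge [[0.50553291 0.27689854]
 [0.50554186 0.22662313]]
B? [[0.49682518 0.4396135 ]
 [0.50304528 0.37390688]]
leverlow [[0.52806318 0.16898895]
 [0.45030761 0.17175199]
 [0.49073832 0.18167117]
 [0.57183494 0.13478883]]
row [-51.0, -143.2, 180.1] [0.0, 0.001, -0.013] rows>= 3.8
```

```bash
python3 -c "
from h import *
go(.4626,.414,.13,.8,-12);go(.4626,.414,.046,.8,-12)"
```

```text
row [-37.0, -143.5, 200.0] [-0.001, -0.209, -0.013] rows>= 4.0
row [-36.9, -143.5, 284.0] [-0.001, -0.209, -0.013] rows>= 5.1
```

```bash
python3 -m pendant '[[-18,-72,70,0,-0.1,-0.013],[-37,-143.5,130,0,-0.209,-0.013],[-37,-143.5,180,0,-0.209,-0.013],[-37,-143.5,200,0,-0.209,-0.013],[-37,-143.5,220,0,-0.209,-0.013],[-37,-143.5,260,0,-0.209,-0.013],[-37,-143.5,278,0,-0.209,-0.013],[-37,-143.5,284,0,-0.209,-0.013],[-37,-143.5,284,0,-0.209,-0.013],[-37,-143.5,284,0,-0.209,-0.013]]' 80; python3 -c "
from h import *
st()
cv2.imwrite('pics/w2.png',r.capture('wrist')[:,:,::-1])"
```

```text
time_s: 2.58
tcp_pos: [0.464, 0.4141, 0.048]
eef_rot: [-179.8, 11.9, 0.8]
contact_force: [1.1, 0.1, -0.4]
gripper_width: 0.08
gripper_force: 0.0
2.58 [0.464  0.4141 0.048 ] [-179.8   11.9    0.8] F [ 1.05  0.12 -0.39] M [ 0.028 -0.721 -0.016] 80.0 0.0 [ 54.  31.  -7. -11. -59.  43.]
```

```bash
python3 -m pendant '[[0,0,0,0,0,0],[0,0,0,0,0,0],[0,0,0,0,0,0],[0,0,0,0,0,0]]' 45 58; python3 -c "
from h import *
st();go(.4626,.414,.30,.8,-12)"
```

```text
time_s: 3.12
tcp_pos: [0.4635, 0.4135, 0.0467]
eef_rot: [-179.9, 12.0, 0.8]
contact_force: [-0.1, 0.8, 1.5]
gripper_width: 0.0538
gripper_force: 57.9
3.12 [0.4635 0.4135 0.0467] [-179.9   12.     0.8] F [-0.06  0.78  1.51] M [ 0.033 -0.537  0.098] 53.8 57.9 [ 54.  31.  -7. -11. -59.  43.]
row [-53.4, -0.9, -247.6] [-0.002, -0.001, -0.0] rows>= 4.1
```

```bash
python3 -m pendant '[[-3,0,-15,0,0,0],[-14,0,-65,0,0,0],[-27,0,-125,0,0,0],[-40,0,-185,0,0,0],[-53,0,-248,0,0,0],[-53,0,-248,0,0,0],[-53,0,-248,0,0,0],[-53,0,-248,0,0,0],[-53,0,-248,0,0,0]]'; python3 -c "
from h import *
st()"; python3 -m pendant '[[0,0,0,0,0.15,0],[0,0,0,0,0.3,0],[0,0,0,0,0.44,0],[0,0,0,0,0.44,0],[0,0,0,0,0.44,0],[0,0,0,0,0.44,0]]';python3 -c "
from h import *
st()"; python3 -m pendant '[[0,0,0,0,-0.15,0],[0,0,0,0,-0.3,0],[0,0,0,0,-0.45,0],[0,0,0,0,-0.6,0],[0,0,0,0,-0.74,0],[0,0,0,0,-0.88,0],[0,0,0,0,-0.88,0],[0,0,0,0,-0.88,0],[0,0,0,0,-0.88,0]]';python3 -c "
from h import *
st()"
```

```text
time_s: 4.25
tcp_pos: [0.4626, 0.4127, 0.2984]
eef_rot: [179.9, 12.1, 0.7]
contact_force: [-0.2, -0.3, -3.9]
gripper_width: 0.0534
gripper_force: 57.9
4.25 [0.4626 0.4127 0.2984] [179.9  12.1   0.7] F [-0.22 -0.29 -3.92] M [-0.029 -1.12   0.052] 53.4 57.9 [ 54.  20.   9. -10. -87.  38.]
time_s: 5.0
tcp_pos: [0.4638, 0.4138, 0.3005]
eef_rot: [-179.9, -13.2, 0.7]
contact_force: [-0.3, 0.1, -4.7]
gripper_width: 0.0539
gripper_force: 57.9
5.0 [0.4638 0.4138 0.3005] [-179.9  -13.2    0.7] F [-0.32  0.11 -4.72] M [-0.039  0.97   0.011] 53.9 57.9 [ 67.   8. -15.  14. -62.  18.]
time_s: 6.12
tcp_pos: [0.463, 0.4134, 0.3014]
eef_rot: [-179.8, 37.0, 0.9]
contact_force: [0.4, 0.8, -4.6]
gripper_width: 0.0537
gripper_force: 57.9
6.12 [0.463  0.4134 0.3014] [-179.8   37.     0.9] F [ 0.42  0.77 -4.6 ] M [-0.015 -2.964 -0.005] 53.7 57.9 [  44.   32.   28.  -27. -112.   43.]
```

B pulls down about 4.6 N, so it holds the ball. I'll finish the rocking, come back level, and check the tin hasn't slipped in the grip.

```bash
python3 -m pendant '[[0,0,0,0,0.15,0],[0,0,0,0,0.3,0],[0,0,0,0,0.45,0],[0,0,0,0,0.6,0],[0,0,0,0,0.74,0],[0,0,0,0,0.88,0],[0,0,0,0,0.88,0],[0,0,0,0,0.74,0],[0,0,0,0,0.6,0],[0,0,0,0,0.45,0],[0,0,0,0,0.3,0],[0,0,0,0,0.15,0],[0,0,0,0,0,0],[0,0,0,0,0,0],[0,0,0,0,0.15,0],[0,0,0,0,0.3,0],[0,0,0,0,0.44,0],[0,0,0,0,0.44,0],[0,0,0,0,0.44,0],[0,0,0,0,0.44,0]]'
python3 - <<'E'
from h import *
st();np.save('T3.npy',pose());a=r.capture('wrist')[:,:,::-1];b=r.capture('scene')[:,:,::-1]
cv2.imwrite('pics/w3.png',a);cv2.imwrite('pics/s3.png',b)
cv2.imwrite('pics/c3.png',np.hstack([cv2.resize(a,(400,300)),cv2.resize(b[100:340,140:460],(400,300))]))
go(.634,.2255,.25,1,-12);go(.634,.2255,.085,1,-12);go(.634,.2255,.06,1,-12)
E
```

```text
time_s: 8.62
tcp_pos: [0.4634, 0.4133, 0.3001]
eef_rot: [-179.9, 12.0, 0.8]
contact_force: [0.1, -0.2, -4.4]
gripper_width: 0.0537
gripper_force: 57.9
8.62 [0.4634 0.4133 0.3001] [-179.9   12.     0.8] F [ 0.13 -0.17 -4.38] M [-0.019 -1.089 -0.027] 53.7 57.9 [ 54.  20.   9. -10. -87.  38.]
row [174.6, 189.7, 13.3] [-0.002, 0.001, -0.005] rows>= 4.1
row [209.0, 189.8, 174.6] [-0.002, 0.001, -0.005] rows>= 5.3
row [214.2, 189.9, 199.1] [-0.002, 0.001, -0.005] rows>= 5.6
```

View pics/c3.png

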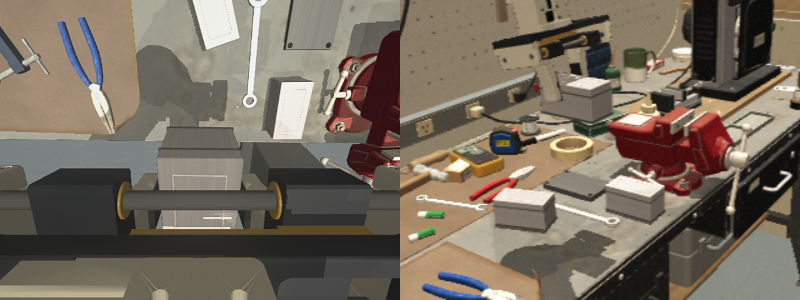

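```bash
python3 -m pendant '[[40,47,3,0,0,0],[87,95,6,0,0,0],[130,142,10,0,0,0],[175,190,13,0,0,-0.005],[175,190,13,0,0,-0.005],[187,190,70,0,0,-0.005],[199,190,125,0,0,-0.005],[207,190,165,0,0,-0.005],[212,190,185,0,0,-0.005],[213,190,193,0,0,-0.005],[213,190,193,0,0,-0.005],[213,190,193,0,0,-0.005]]'
python3 - <<'E'
from h import *
st();go(.6345,.225,.0595,1,-12);np.save('T4.npy',pose());a=r.capture('wrist')[:,:,::-1];b=r.capture('scene')[:,:,::-1]
cv2.imwrite('pics/c4.png',np.hstack([cv2.resize(a,(400,300)),cv2.resize(b[160:280,220:380],(400,300))]))
E
```

```text
time_s: 10.22
tcp_pos: [0.6348, 0.2262, 0.0688]
eef_rot: [-179.8, 11.8, 1.1]
contact_force: [-1.1, -0.3, -3.6]
gripper_width: 0.0539
gripper_force: 57.9
10.22 [0.6348 0.2262 0.0688] [-179.8   11.8    1.1] F [-1.11 -0.3  -3.63] M [-0.011 -1.076  0.033] 53.9 57.9 [ 33.  35.   2.  -7. -67.  62.]
row [1.6, 1.2, 9.2] [-0.003, -0.003, 0.002] rows>= 0.2
```

View pics/c4.png

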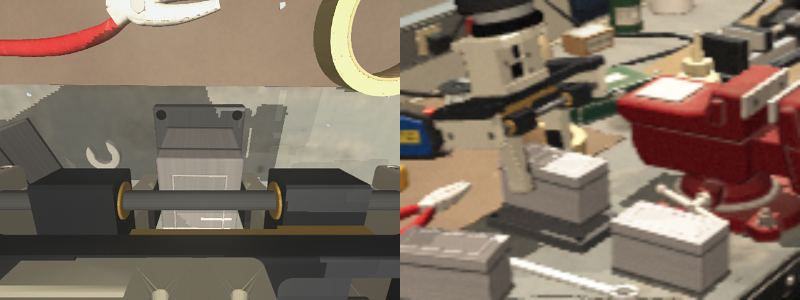

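```bash
python3 -m pendant '[[0.4,0.3,2.5,0,0,0],[0.8,0.6,5,0,0,0],[1.2,0.9,7,0,0,0],[1.5,1,8.5,0,0,0],[1.6,1,9,0,0,0],[1.6,1,9.2,0,0,0],[1.6,1,9.2,0,0,0]]'; python3 -c "
from h import *
st()"
```

```text
time_s: 11.2
tcp_pos: [0.6334, 0.2246, 0.0587]
eef_rot: [-179.9, 12.0, 1.1]
contact_force: [-2.8, -0.8, 5.9]
gripper_width: 0.0541
gripper_force: 57.9
11.2 [0.6334 0.2246 0.0587] [-179.9   12.     1.1] F [-2.8  -0.75  5.89] M [-0.288  0.897 -0.1  ] 54.1 57.9 [ 32.  35.   1.  -7. -66.  62.]
```

```bash
python3 -m pendant '[[0,0,-0.4,0,0,0],[0,0,-0.8,0,0,0],[0,0,-0.8,0,0,0]]'; python3 -m pendant '[[0,0,0,0,0,0],[0,0,0,0,0,0],[0,0,0,0,0,0],[0,0,0,0,0,0]]' 70 ; python3 -c "
from h import *
st();np.save('T5.npy',pose());cv2.imwrite('pics/w5.png',r.capture('wrist')[:,:,::-1])
go(.634,.2255,.22,1,-12);go(.634,.39,.22,18.8,-12)"
```

```text
time_s: 11.58
tcp_pos: [0.6334, 0.2246, 0.0587]
eef_rot: [-179.9, 12.0, 1.1]
contact_force: [-4.9, -0.0, 6.3]
gripper_width: 0.0537
gripper_force: 57.9
time_s: 12.08
tcp_pos: [0.6337, 0.2247, 0.0582]
eef_rot: [-179.9, 12.0, 1.1]
contact_force: [0.2, -0.0, 0.4]
gripper_width: 0.07
gripper_force: 0.0
12.07 [0.6337 0.2247 0.0582] [-179.9   12.     1.1] F [ 0.24 -0.02  0.42] M [-0.025 -0.773  0.005] 70.0 0.0 [ 32.  35.   1.  -7. -66.  62.]
row [-33.2, -1.2, -158.3] [-0.002, -0.001, 0.001] rows>= 2.6
row [-30.3, -165.7, -158.5] [-0.067, -0.001, -0.303] rows>= 3.7
```

```bash
python3 -c "
from h import *
go(.611,.3956,.2,19,0);go(.611,.3956,.045,19,0)"
```

```text
row [-48.5, -171.7, -134.2] [-0.035, 0.207, -0.312] rows>= 3.6
row [-16.4, -171.3, 17.4] [-0.035, 0.207, -0.312] rows>= 2.8
```

```bash
python3 -m pendant '[[-5,0,-25,0,0,0],[-17,0,-80,0,0,0],[-30,0,-140,0,0,0],[-40,-40,-160,-0.01,0.05,-0.08],[-45,-90,-150,-0.02,0.1,-0.16],[-48.5,-140,-134,-0.03,0.16,-0.24],[-48.5,-171.7,-134,-0.035,0.207,-0.312],[-48.5,-171.7,-134,-0.035,0.207,-0.312],[-48.5,-171.7,-134,-0.035,0.207,-0.312],[-48.5,-171.7,-134,-0.035,0.207,-0.312]]' 80
python3 - <<'E'
from h import *
st();T=pose();np.save('T6.npy',T);a=r.capture('wrist')[:,:,::-1];t=r.capture('top')[:,:,::-1];cv2.imwrite('pics/w6.png',a);cv2.imwrite('pics/t6.png',t)
cv2.imwrite('pics/c6.png',np.hstack([cv2.resize(a,(400,300)),cv2.resize(t[190:310,190:350],(400,300))]))
go(.611,.3956,.045,19,0)
E
```

```text
time_s: 13.38
tcp_pos: [0.6114, 0.3946, 0.2001]
eef_rot: [-180.0, 0.0, 18.9]
contact_force: [-0.0, 0.7, 0.3]
gripper_width: 0.0802
gripper_force: 0.0
13.38 [0.6114 0.3946 0.2001] [-180.     0.    18.9] F [-0.02  0.66  0.31] M [-0.053 -0.006 -0.009] 80.2 0.0 [ 48.  27.   5.  -0. -68.  61.]
row [-0.2, -1.0, 155.1] [-0.0, -0.0, -0.002] rows>= 2.5
```

View pics/c6.png

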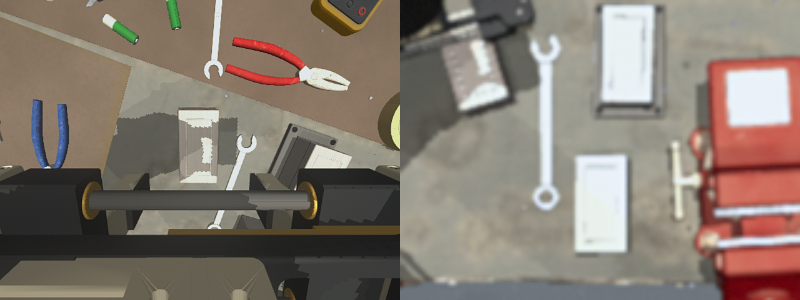

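Run:
```python
from h import *
im=cv2.imread('pics/t6.png');hsv=cv2.cvtColor(im,cv2.COLOR_BGR2HSV);g=cv2.cvtColor(im,cv2.COLOR_BGR2GRAY)
m=((g>180)&(hsv[...,1]<40)).astype(np.uint8)
for c in cv2.findContours(m,cv2.RETR_EXTERNAL,cv2.CHAIN_APPROX_NONE)[0]:
    x,y,w,h=cv2.boundingRect(c)
    if cv2.contourArea(c)>300 and 180<y<310 and x<300: print((x,y,w,h),rect(cast('top',c[:,0],.068 if x>265 and y<230 else .056)))
T=np.load('T6.npy')
P=cast('wrist',np.array([(179,109),(217,107.5),(217,181),(180,184)])*1.6,.056,T);print('A',rect(P))
P=cast('wrist',np.array([(290,124),(353,149)])*1.6,.012,T);print('plate back',P)
P=cast('wrist',np.array([(316,143),(350,154)])*1.6,.068,T);print('B back',P)
```

```text
(260, 252, 21, 39) (array([456.5, 248.8]), 102.2, 53.8, 1.4)
(242, 204, 13, 70) (array([543.7, 308.9]), 187.6, 32.5, 2.9)
(270, 192, 22, 39) (array([618. , 223.5]), 104.9, 54.5, -0.1)
A (array([610.2, 397.7]), 107.0, 53.3, 20.1)
plate back [[0.68160033 0.27160579]
 [0.67787602 0.15956711]]
B back [[0.6691626  0.25379197]
 [0.67033821 0.20418535]]
```

```bash
python3 -m pendant '[[0,-1,40,0,0,0],[0,-1,90,0,0,0],[0,-1,130,0,0,0],[0,-1,150,0,0,0],[0,-1,155,0,0,0],[0,-1,155,0,0,0]]' 77; python3 -m pendant '[[0,0,0,0,0,0],[0,0,0,0,0,0],[0,0,0,0,0,0],[0,0,0,0,0,0]]' 45 45; python3 -c "
from h import *
st();go(.52,.33,.3,19,0)"
```

```text
time_s: 14.22
tcp_pos: [0.6114, 0.397, 0.0461]
eef_rot: [-180.0, -0.1, 19.0]
contact_force: [-0.0, -0.3, 0.1]
gripper_width: 0.077
gripper_force: 0.0
time_s: 14.72
tcp_pos: [0.6108, 0.3968, 0.0458]
eef_rot: [-180.0, -0.1, 19.0]
contact_force: [-1.4, -1.5, 4.9]
gripper_width: 0.054
gripper_force: 45.0
14.72 [0.6108 0.3968 0.0458] [-1.8e+02 -1.0e-01  1.9e+01] F [-1.36 -1.55  4.87] M [-0.301  0.422 -0.088] 54.0 45.0 [ 48.  34.  -4.   0. -51.  61.]
row [-107.4, 33.5, -254.3] [-0.0, -0.001, -0.0] rows>= 4.4
```

```bash
python3 -m pendant '[[0,0,-15,0,0,0],[0,0,-60,0,0,0],[0,0,-115,0,0,0],[-40,13,-170,0,0,0],[-80,26,-220,0,0,0],[-120,38,-254,0,0,0],[-140,44,-254,0,0,0],[-140,44,-254,0,0,0],[-140,44,-254,0,0,0],[-140,44,-254,0,0,0]]'; python3 -c "
from h import *
st()"; python3 -m pendant '[[0,0,0,0,0.15,0],[0,0,0,0,0.3,0],[0,0,0,0,0.44,0],[0,0,0,0,0.44,0],[0,0,0,0,0.44,0]]';python3 -c "
from h import *
st()"; python3 -m pendant '[[0,0,0,0,-0.15,0],[0,0,0,0,-0.3,0],[0,0,0,0,-0.45,0],[0,0,0,0,-0.6,0],[0,0,0,0,-0.74,0],[0,0,0,0,-0.88,0],[0,0,0,0,-0.88,0],[0,0,0,0,-0.88,0]]';python3 -c "
from h import *
st()"; python3 -m pendant '[[0,0,0,0,0.15,0],[0,0,0,0,0.3,0],[0,0,0,0,0.45,0],[0,0,0,0,0.6,0],[0,0,0,0,0.74,0],[0,0,0,0,0.88,0],[0,0,0,0,0.88,0],[0,0,0,0,0.74,0],[0,0,0,0,0.6,0],[0,0,0,0,0.45,0],[0,0,0,0,0.3,0],[0,0,0,0,0.15,0],[0,0,0,0,0,0],[0,0,0,0,0,0],[0,0,0,0,0.15,0],[0,0,0,0,0.3,0],[0,0,0,0,0.44,0],[0,0,0,0,0.44,0],[0,0,0,0,0.44,0]]'; python3 -c "
from h import *
st();go(.45,.06,.3,-45);go(.4696,-.3215,.3,-90.7);go(.4696,-.3215,.09,-90.7);go(.4696,-.3215,.06,-90.7)"
```

```text
time_s: 15.98
tcp_pos: [0.4928, 0.3097, 0.2982]
eef_rot: [180.0, 0.1, 19.0]
contact_force: [0.2, 0.0, -1.3]
gripper_width: 0.0541
gripper_force: 45.0
15.97 [0.4928 0.3097 0.2982] [1.8e+02 1.0e-01 1.9e+01] F [ 0.24  0.02 -1.28] M [-0.04  -0.052 -0.01 ] 54.1 45.0 [ 51.  10.  -7.   0. -73.  58.]
time_s: 16.6
tcp_pos: [0.4929, 0.3101, 0.2994]
eef_rot: [-180.0, -25.2, 19.0]
contact_force: [0.0, 0.3, -1.5]
gripper_width: 0.0539
gripper_force: 45.0
16.6 [0.4929 0.3101 0.2994] [-180.   -25.2   19. ] F [ 0.03  0.26 -1.52] M [-0.475  1.428  0.007] 53.9 45.0 [ 60.  -4. -35.  25. -42.  32.]
time_s: 17.6
tcp_pos: [0.4939, 0.3102, 0.2984]
eef_rot: [-180.0, 25.1, 19.0]
contact_force: [-1.2, 0.6, -0.4]
gripper_width: 0.0535
gripper_force: 45.0
17.6 [0.4939 0.3102 0.2984] [-180.    25.1   19. ] F [-1.24  0.59 -0.41] M [ 0.445 -1.544 -0.02 ] 53.5 45.0 [  44.   25.   15.  -11. -102.   64.]
time_s: 19.98
tcp_pos: [0.4923, 0.3101, 0.3013]
eef_rot: [-179.8, -0.2, 19.1]
contact_force: [0.5, -0.2, -1.3]
gripper_width: 0.0536
gripper_force: 45.0
19.98 [0.4923 0.3101 0.3013] [-179.8   -0.2   19.1] F [ 0.53 -0.22 -1.35] M [-0.083  0.002 -0.043] 53.6 45.0 [ 51.  10.  -7.  -0. -73.  58.]
row [-121.7, 222.5, 0.2] [-0.004, -0.002, 1.118] rows>= 6.0
row [-227.8, 589.5, -1.1] [-0.005, 0.0, 1.916] rows>= 10.3
row [-228.6, 590.1, 208.9] [-0.005, 0.0, 1.916] rows>= 10.7
row [-228.7, 590.1, 238.9] [-0.005, 0.0, 1.916] rows>= 10.8
```

A reads about 1.3 N with no rattle, so it's empty. Next I carry it over the vice to the far bay.

```bash
python3 -m pendant '[[-20,36,0,0,0,0.18],[-41,74,0,0,0,0.36],[-61,111,0,0,0,0.54],[-81,148,0,0,0,0.72],[-101,185,0,0,0,0.9],[-122,222,0,0,0,1.08],[-140,280,0,0,0,1.24],[-158,340,0,0,0,1.4],[-176,400,0,0,0,1.55],[-194,460,0,0,0,1.7],[-211,520,0,0,0,1.82],[-222,565,0,0,0,1.9],[-228,590,0,-0.005,0,1.916],[-228,590,0,-0.005,0,1.916],[-228,590,0,-0.005,0,1.916],[-228,590,60,-0.005,0,1.916],[-228,590,60,-0.005,0,1.916],[-228,590,60,-0.005,0,1.916]]'
python3 - <<'E'
from h import *
st();T=pose();np.save('T7.npy',T);a=r.capture('wrist')[:,:,::-1];cv2.imwrite('pics/w7.png',a);cv2.imwrite('pics/t7.png',r.capture('top')[:,:,::-1])
E
```

```text
time_s: 22.22
tcp_pos: [0.47, -0.3227, 0.2409]
eef_rot: [180.0, -0.3, -90.7]
contact_force: [0.3, 0.2, -0.8]
gripper_width: 0.0536
gripper_force: 45.0
22.23 [ 0.47   -0.3227  0.2409] [180.   -0.3 -90.7] F [ 0.29  0.25 -0.79] M [ 0.027 -0.111  0.023] 53.6 45.0 [-15.  11. -13.   0. -66.  14.]
```

View pics/w7.png

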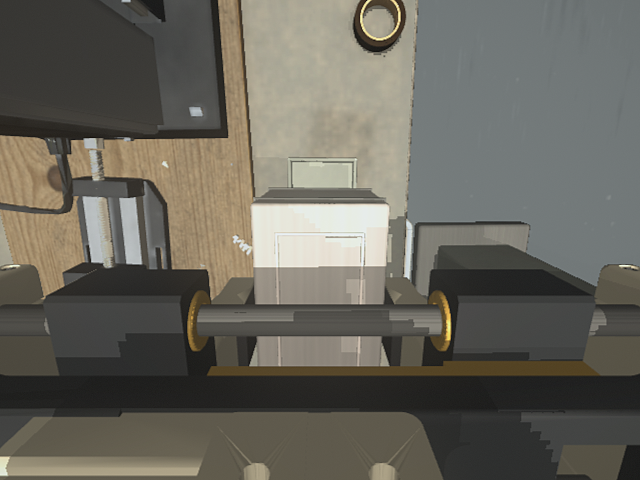

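The wrist view shows the far end of the rack at (289–357, 157), the held tin in front of it and centred, and the drill-press vice to the left at (80–168, 180–270).

Run:
```python
from h import *
T=np.load('T7.npy')
for z in(.012,.016):print('rack end',cast('wrist',[(289,157),(357,158)],z,T),'inner',cast('wrist',[(293,161),(354,161)],z,T))
print('drillvise',cast('wrist',[(168,235),(147,181)],.06,T))
# tin far top edge at z = tcp+.0105
z=T[2,3]+.0105;print('tin edge rel TCP',(cast('wrist',[(253,203),(388,203)],z,T)-T[:2,3]))
```

```text
rack end [[ 0.5004738  -0.38767021]
 [ 0.42881494 -0.38580198]] inner [[ 0.49638746 -0.38352416]
 [ 0.43193365 -0.38276305]]
rack end [[ 0.50013255 -0.38769865]
 [ 0.42925212 -0.38585072]] inner [[ 0.4960906  -0.38359764]
 [ 0.43233695 -0.3828448 ]]
drillvise [[ 0.61637036 -0.31599563]
 [ 0.62950108 -0.36788858]]
tin edge rel TCP [[ 0.02439284 -0.04981415]
 [-0.02706522 -0.04920463]]
```

Run:
```python
from h import *
g=cv2.cvtColor(cv2.imread('pics/top0.png'),cv2.COLOR_BGR2GRAY).astype(int)
for c in(425,440,465,480):print(c,[ (y,g[y,c-1:c+2].sum()//3) for y in range(252,290)])
row=[(x,g[262:276,x].sum()//14) for x in list(range(404,414))+list(range(448,458))+list(range(492,502))];print(row)
w=cv2.cvtColor(cv2.imread('pics/w7.png'),cv2.COLOR_BGR2GRAY).astype(int)
print([(x,w[168:180,x].sum()//12) for x in list(range(284,298))+list(range(348,364))])
```

```text
425 [(252, np.int64(147)), (253, np.int64(148)), (254, np.int64(148)), (255, np.int64(145)), (256, np.int64(137)), (257, np.int64(151)), (258, np.int64(172)), (259, np.int64(175)), (260, np.int64(174)), (261, np.int64(176)), (262, np.int64(176)), (263, np.int64(177)), (264, np.int64(176)), (265, np.int64(176)), (266, np.int64(176)), (267, np.int64(177)), (268, np.int64(177)), (269, np.int64(177)), (270, np.int64(176)), (271, np.int64(176)), (272, np.int64(175)), (273, np.int64(175)), (274, np.int64(176)), (275, np.int64(177)), (276, np.int64(178)), (277, np.int64(178)), (278, np.int64(178)), (279, np.int64(176)), (280, np.int64(159)), (281, np.int64(132)), (282, np.int64(130)), (283, np.int64(141)), (284, np.int64(146)), (285, np.int64(147)), (286, np.int64(149)), (287, np.int64(151)), (288, np.int64(153)), (289, np.int64(153))]
440 [(252, np.int64(153)), (253, np.int64(151)), (254, np.int64(148)), (255, np.int64(141)), (256, np.int64(146)), (257, np.int64(139)), (258, np.int64(144)), (259, np.int64(174)), (260, np.int64(180)), (261, np.int64(178)), (262, np.int64(178)), (263, np.int
[... 2885 characters left out ...]
, np.int64(142)), (501, np.int64(141))]
[(284, np.int64(157)), (285, np.int64(157)), (286, np.int64(157)), (287, np.int64(140)), (288, np.int64(167)), (289, np.int64(182)), (290, np.int64(168)), (291, np.int64(107)), (292, np.int64(162)), (293, np.int64(197)), (294, np.int64(191)), (295, np.int64(190)), (296, np.int64(189)), (297, np.int64(189)), (348, np.int64(195)), (349, np.int64(201)), (350, np.int64(203)), (351, np.int64(197)), (352, np.int64(121)), (353, np.int64(137)), (354, np.int64(199)), (355, np.int64(195)), (356, np.int64(132)), (357, np.int64(139)), (358, np.int64(161)), (359, np.int64(159)), (360, np.int64(159)), (361, np.int64(160)), (362, np.int64(160)), (363, np.int64(161))]
```

Run:
```python
from h import *
T=np.load('T7.npy')
print('far ctr, near ctr (rows)',cast('top',[(480,271.1),(425,268.6)],.004))
print('cols',cast('top',[(408.5,268),(452.5,270),(496,271.5)],.008))
print('wrist ctr',cast('wrist',[(322.4,174),(322,174)],.012,T))
go(.4675,-.3225,.075,-91);go(.4675,-.3225,.052,-91)
```

```text
far ctr, near ctr (rows) [[ 0.46737965 -0.34047266]
 [ 0.47198212 -0.1837416 ]]
cols [[ 0.47272387 -0.13593533]
 [ 0.46906035 -0.26066387]
 [ 0.46677221 -0.38449209]]
wrist ctr [[ 0.46544744 -0.36967445]
 [ 0.46587412 -0.36967949]]
row [-1.2, 2.9, 166.4] [-0.001, -0.005, 0.005] rows>= 2.7
row [-1.3, 3.0, 189.4] [-0.001, -0.005, 0.005] rows>= 3.0
```

```bash
python3 -m pendant '[[0,1,50,0,-0.005,0.017],[0,2,100,0,-0.005,0.017],[0,2,140,0,-0.005,0.017],[0,2,165,0,-0.005,0.017],[0,2,175,0,-0.005,0.017],[0,2,181,0,-0.005,0.017],[0,2,185,0,-0.005,0.017],[0,2,187,0,-0.005,0.017],[0,2,187,0,-0.005,0.017]]'; python3 -c "
from h import *
st();go(.468,-.3226,.0505,-91.7)"
```

```text
time_s: 23.45
tcp_pos: [0.4666, -0.3234, 0.0523]
eef_rot: [179.9, 0.1, -91.8]
contact_force: [0.2, 0.1, -0.8]
gripper_width: 0.0536
gripper_force: 45.0
23.45 [ 0.4666 -0.3234  0.0523] [ 1.799e+02  1.000e-01 -9.180e+01] F [ 0.24  0.06 -0.76] M [ 0.085 -0.037 -0.01 ] 53.6 45.0 [-15.  22. -26.  -0. -42.  13.]
row [-0.8, -1.3, 1.8] [0.002, 0.001, -0.001] rows>= 0.0
```

No contact with the tin base below the lip top, so it's inside the bay. I'll set it down and release.

```bash
python3 -m pendant '[[0,-1,1,0,0,0],[0,-1,2,0,0,0],[0,-1,2.5,0,0,0],[0,-1,2.8,0,0,0],[0,-1,2.8,0,0,0]]'; python3 -m pendant '[[0,0,0,0,0,0],[0,0,0,0,0,0],[0,0,0,0,0,0],[0,0,0,0,0,0]]' 72; python3 -c "
from h import *
st();go(.468,-.3226,.28,-91.7);go(.456,.2495,.28,1);go(.456,.2495,.1,1)"
```

```text
time_s: 24.08
tcp_pos: [0.4676, -0.3233, 0.0498]
eef_rot: [179.9, 0.1, -91.8]
contact_force: [-0.5, 3.0, 5.5]
gripper_width: 0.0535
gripper_force: 45.0
time_s: 24.58
tcp_pos: [0.4673, -0.3233, 0.0489]
eef_rot: [179.9, 0.1, -91.8]
contact_force: [-0.2, -0.6, -0.2]
gripper_width: 0.0716
gripper_force: 0.0
24.57 [ 0.4673 -0.3233  0.0489] [ 1.799e+02  1.000e-01 -9.180e+01] F [-0.23 -0.59 -0.22] M [ 0.097 -0.037 -0.007] 71.6 0.0 [-15.  22. -26.  -0. -42.  13.]
row [-1.1, -0.1, -231.1] [0.003, 0.002, -0.001] rows>= 3.7
row [-572.6, 29.6, -230.1] [0.001, 0.003, -1.619] rows>= 9.9
row [-572.3, 29.1, -50.1] [0.001, 0.003, -1.619] rows>= 9.2
```

```bash
python3 -m pendant '[[0,0,-30,0,0,0],[0,0,-90,0,0,0],[0,0,-150,0,0,0],[0,0,-205,0,0,0],[-40,2,-230,0,0,-0.15],[-95,5,-231,0,0,-0.33],[-150,8,-231,0,0,-0.5],[-205,10,-231,0,0,-0.68],[-260,13,-231,0,0,-0.86],[-315,16,-231,0,0,-1.04],[-370,19,-231,0,0,-1.22],[-425,22,-231,0,0,-1.4],[-480,25,-231,0,0,-1.55],[-530,28,-231,0,0,-1.619],[-560,29,-231,0,0,-1.619],[-572,29,-231,0,0.003,-1.619],[-572,29,-231,0,0.003,-1.619],[-572,29,-231,0,0.003,-1.619]]' 77
python3 - <<'E'
from h import *
st();T=pose();np.save('T8.npy',T);a=r.capture('wrist')[:,:,::-1];t=r.capture('top')[:,:,::-1]
cv2.imwrite('pics/w8.png',a);cv2.imwrite('pics/t8.png',t)
cv2.imwrite('pics/c8.png',np.hstack([cv2.resize(a,(400,300)),cv2.resize(t[180:300,380:540],(400,300))]))
go(.4555,.2497,.046,1)
E
```

```text
time_s: 26.82
tcp_pos: [0.4565, 0.248, 0.281]
eef_rot: [180.0, 0.0, 1.0]
contact_force: [-0.3, -0.6, 0.7]
gripper_width: 0.0772
gripper_force: 0.0
26.82 [0.4565 0.248  0.281 ] [180.   0.   1.] F [-0.27 -0.59  0.68] M [-0.032  0.016  0.01 ] 77.2 0.0 [ 50.   5. -15.  -0. -70.  41.]
row [-1.1, -1.8, 235.2] [0.0, 0.0, -0.001] rows>= 3.8
```

View pics/c8.png

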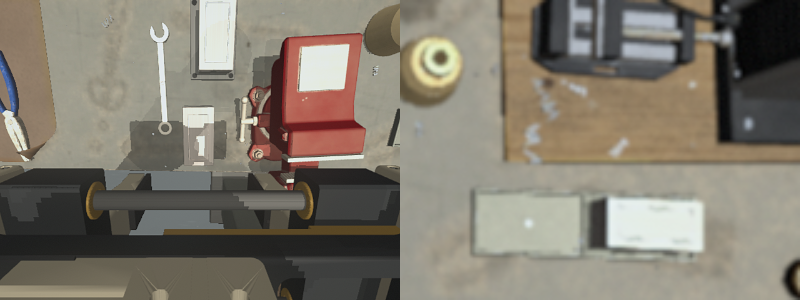

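Tin A sits flat in the far bay. C is at wrist-crop position (198,135), and its grasp is clear of the lever.

```bash
python3 -m pendant '[[-1,-2,50,0,0,0],[-1,-2,110,0,0,0],[-1,-2,165,0,0,0],[-1,-2,210,0,0,0],[-1,-2,230,0,0,0],[-1,-2,235,0,0,0],[-1,-2,235,0,0,0]]'; python3 -m pendant '[[0,0,0,0,0,0],[0,0,0,0,0,0],[0,0,0,0,0,0],[0,0,0,0,0,0]]' 45 45; python3 -c "
from h import *
st()"; python3 -m pendant '[[0,0,-15,0,0,0],[0,0,-60,0,0,0],[0,0,-115,0,0,0],[0,0,-170,0,0,0],[0,0,-225,0,0,0],[0,0,-254,0,0,0],[0,0,-254,0,0,0],[0,0,-254,0,0,0],[0,0,-254,0,0,0]]'; python3 -c "
from h import *
st()"; python3 -m pendant '[[0,0,0,0,0.15,0],[0,0,0,0,0.3,0],[0,0,0,0,0.44,0],[0,0,0,0,0.44,0],[0,0,0,0,0.44,0]]';python3 -c "
from h import *
st()"
```

```text
time_s: 27.8
tcp_pos: [0.4559, 0.2508, 0.0466]
eef_rot: [-180.0, -0.0, 1.0]
contact_force: [0.8, -0.1, 0.7]
gripper_width: 0.0772
gripper_force: 0.0
time_s: 28.3
tcp_pos: [0.4556, 0.251, 0.0466]
eef_rot: [-180.0, -0.0, 1.0]
contact_force: [-0.7, -2.2, 6.3]
gripper_width: 0.0536
gripper_force: 45.0
28.3 [0.4556 0.251  0.0466] [-180.   -0.    1.] F [-0.67 -2.18  6.27] M [-0.467  0.524  0.009] 53.6 45.0 [ 50.  19. -33.   0. -39.  41.]
time_s: 29.42
tcp_pos: [0.455, 0.2505, 0.2988]
eef_rot: [179.9, 0.1, 1.0]
contact_force: [-0.9, -0.1, -1.5]
gripper_width: 0.0537
gripper_force: 45.0
29.43 [0.455  0.2505 0.2988] [1.799e+02 1.000e-01 1.000e+00] F [-0.93 -0.13 -1.46] M [-0.057 -0.015  0.02 ] 53.7 45.0 [ 50.   4. -14.  -0. -72.  41.]
time_s: 30.05
tcp_pos: [0.4556, 0.2515, 0.3002]
eef_rot: [-180.0, -25.1, 1.0]
contact_force: [1.0, 0.4, -0.9]
gripper_width: 0.0537
gripper_force: 45.0
30.05 [0.4556 0.2515 0.3002] [-180.   -25.1    1. ] F [ 0.98  0.42 -0.88] M [-0.013  1.516 -0.007] 53.7 45.0 [ 64.  -8. -41.  30. -50.   9.]
```

```bash
python3 -m pendant '[[0,0,0,0,-0.15,0],[0,0,0,0,-0.3,0],[0,0,0,0,-0.45,0],[0,0,0,0,-0.6,0],[0,0,0,0,-0.74,0],[0,0,0,0,-0.88,0],[0,0,0,0,-0.88,0],[0,0,0,0,-0.88,0]]';python3 -c "
from h import *
st()"; python3 -m pendant '[[0,0,0,0,0.15,0],[0,0,0,0,0.3,0],[0,0,0,0,0.45,0],[0,0,0,0,0.6,0],[0,0,0,0,0.74,0],[0,0,0,0,0.88,0],[0,0,0,0,0.88,0],[0,0,0,0,0.74,0],[0,0,0,0,0.6,0],[0,0,0,0,0.45,0],[0,0,0,0,0.3,0],[0,0,0,0,0.15,0],[0,0,0,0,0,0],[0,0,0,0,0,0],[0,0,0,0,0.15,0],[0,0,0,0,0.3,0],[0,0,0,0,0.44,0],[0,0,0,0,0.44,0],[0,0,0,0,0.44,0]]'; python3 -c "
from h import *
st();go(.4716,-.1985,.3,-91.7);go(.4716,-.1985,.08,-91.7)"
```

```text
time_s: 31.05
tcp_pos: [0.4569, 0.2514, 0.2996]
eef_rot: [-180.0, 25.2, 1.0]
contact_force: [-0.5, -0.7, -0.8]
gripper_width: 0.0538
gripper_force: 45.0
31.05 [0.4569 0.2514 0.2996] [-180.    25.2    1. ] F [-0.53 -0.74 -0.78] M [-0.017 -1.591  0.013] 53.8 45.0 [ 39.  18.   7. -15. -98.  53.]
time_s: 33.42
tcp_pos: [0.4554, 0.2519, 0.3019]
eef_rot: [-179.8, -0.1, 1.1]
contact_force: [-0.1, -0.0, -1.5]
gripper_width: 0.0539
gripper_force: 45.0
33.42 [0.4554 0.2519 0.3019] [-1.798e+02 -1.000e-01  1.100e+00] F [-0.09 -0.02 -1.46] M [-0.028 -0.085  0.006] 53.9 45.0 [ 51.   4. -13.  -0. -72.  41.]
row [7.5, 450.7, 0.4] [-0.004, 0.002, 1.62] rows>= 8.7
row [7.1, 451.4, 220.4] [-0.004, 0.002, 1.62] rows>= 8.7
```

```bash
python3 -m pendant '[[1,45,0,0,0,0.17],[2,95,0,0,0,0.34],[3,145,0,0,0,0.51],[4,195,0,0,0,0.68],[5,245,0,0,0,0.86],[6,295,0,0,0,1.04],[7,340,0,0,0,1.22],[7,385,0,0,0,1.4],[7,420,0,0,0,1.55],[7.5,440,0,0,0,1.62],[7.5,451,0,-0.004,0,1.62],[7.5,451,0,-0.004,0,1.62],[7.5,451,0,-0.004,0,1.62],[7.5,451,60,-0.004,0,1.62],[7.5,451,120,-0.004,0,1.62],[7.5,451,170,-0.004,0,1.62],[7.5,451,205,-0.004,0,1.62],[7.5,451,220,-0.004,0,1.62],[7.5,451,220,-0.004,0,1.62],[7.5,451,220,-0.004,0,1.62]]'
python3 - <<'E'
from h import *
st();np.save('T9.npy',pose());a=r.capture('wrist')[:,:,::-1];t=r.capture('scene')[:,:,::-1]
cv2.imwrite('pics/w9.png',a)
cv2.imwrite('pics/c9.png',a[100:400,100:560])
go(.4716,-.1985,.053,-91.7)
E
```

```text
time_s: 35.92
tcp_pos: [0.472, -0.1999, 0.0816]
eef_rot: [180.0, -0.2, -91.8]
contact_force: [-0.0, 0.1, -1.5]
gripper_width: 0.0536
gripper_force: 45.0
35.92 [ 0.472  -0.1999  0.0816] [180.   -0.2 -91.8] F [-0.05  0.09 -1.52] M [ 0.052 -0.087 -0.03 ] 53.6 45.0 [ -1.  15. -32.   0. -43.  -1.]
row [-1.5, 0.3, 28.6] [0.0, -0.003, -0.002] rows>= 0.5
```

View pics/c9.png

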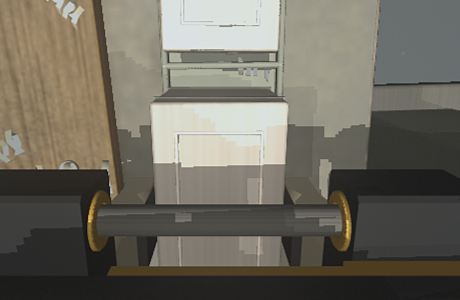

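Run:
```python
from h import *
T=np.load('T9.npy');w=cv2.cvtColor(cv2.imread('pics/w9.png'),cv2.COLOR_BGR2GRAY).astype(int)
for y in (157,162,177,182):print(y,w[y-1:y+2,256:272].sum(0)//3,w[y-1:y+2,374:392].sum(0)//3)
print(cast('wrist',[(262,162),(267,162),(380,162),(384,162)],.012,T))
z=T[2,3]+.0095;print('tin',(cast('wrist',[(252,202),(386,202)],z,T)).mean(0))
```

```text
157 [137 137 137 138 116 136 160 165 168 162 145  95  49 151 180 173] [168 118  58  85 133 158 167 169 160 125 139 156 153 152 152 151 151 152]
162 [138 137 136 135 134 140 150 164 168 163 150 112  81 117 141 145] [140 135 130 134 148 161 171 170 146 120 143 157 154 154 154 153 153 154]
177 [137 136 136 136 137 126 137 150 155 158 151 137  92  48 143 169] [151  96  51 122 153 168 172 164 142 145 153 152 152 152 153 153 153 153]
182 [139 139 139 139 139 138 133 140 155 158 154 142  97  54 118 160] [137  81  57 128 157 168 171 162 138 144 154 153 154 154 154 154 154 154]
[[ 0.50407321 -0.26370963]
 [ 0.50107646 -0.26361788]
 [ 0.43335402 -0.26154442]
 [ 0.43095691 -0.26147103]]
tin [ 0.47032129 -0.24961929]
```

```bash
python3 -m pendant '[[-1.5,1.5,5,0,-0.003,0],[-1.5,1.5,12,0,-0.003,0],[-1.5,1.5,19,0,-0.003,0],[-1.5,1.5,24,0,-0.003,0],[-1.5,1.5,27,0,-0.003,0],[-1.5,1.5,28,0,-0.003,0],[-1.5,1.5,28,0,-0.003,0]]'; python3 -c "
from h import *
st()"
```

```text
time_s: 36.9
tcp_pos: [0.4693, -0.1985, 0.0521]
eef_rot: [179.8, 0.0, -91.8]
contact_force: [0.3, -0.3, -1.1]
gripper_width: 0.0537
gripper_force: 45.0
36.9 [ 0.4693 -0.1985  0.0521] [179.8   0.  -91.8] F [ 0.32 -0.32 -1.09] M [ 0.054 -0.051  0.021] 53.7 45.0 [ -1.  18. -33.  -0. -39.  -1.]
```

```bash
python3 -m pendant '[[0,0,0.8,0,0,0],[0,0,1.4,0,0,0],[0,0,1.8,0,0,0],[0,0,2.0,0,0,0],[0,0,2.0,0,0,0]]'; python3 -m pendant '[[0,0,0,0,0,0],[0,0,0,0,0,0],[0,0,0,0,0,0],[0,0,0,0,0,0]]' 72;  python3 -m pendant '[[0,0,-10,0,0,0],[0,0,-40,0,0,0],[0,0,-95,0,0,0],[0,0,-150,0,0,0],[0,0,-200,0,0,0],[-50,0,-240,0,0,0],[-110,0,-240,0,0,0],[-170,0,-240,0,0,0],[-230,0,-240,0,0,0],[-230,0,-240,0,0,0],[-230,0,-240,0,0,0]]'
python3 - <<'E'
from h import *
st();t=r.capture('top')[:,:,::-1];s=r.capture('scene')[:,:,::-1]
cv2.imwrite('pics/t10.png',t)
cv2.imwrite('pics/c10.png',np.vstack([cv2.resize(t[180:310,110:540],(774,234)),cv2.resize(s[110:330,100:640],(774,315))]))
E
```

```text
time_s: 37.52
tcp_pos: [0.4693, -0.1984, 0.0507]
eef_rot: [179.9, 0.0, -91.8]
contact_force: [-2.5, 1.3, 5.8]
gripper_width: 0.0537
gripper_force: 45.0
time_s: 38.02
tcp_pos: [0.4693, -0.1984, 0.0501]
eef_rot: [179.8, 0.0, -91.8]
contact_force: [0.3, -0.2, 0.3]
gripper_width: 0.0717
gripper_force: 0.0
time_s: 39.4
tcp_pos: [0.477, 0.0315, 0.2906]
eef_rot: [179.9, 0.0, -91.7]
contact_force: [1.1, 0.5, 0.2]
gripper_width: 0.0721
gripper_force: 0.0
39.4 [0.477  0.0315 0.2906] [179.9   0.  -91.7] F [1.09 0.51 0.18] M [ 0.002 -0.099 -0.004] 72.1 0.0 [ 27.   0. -19.  -0. -71. -29.]
```

View pics/c10.png

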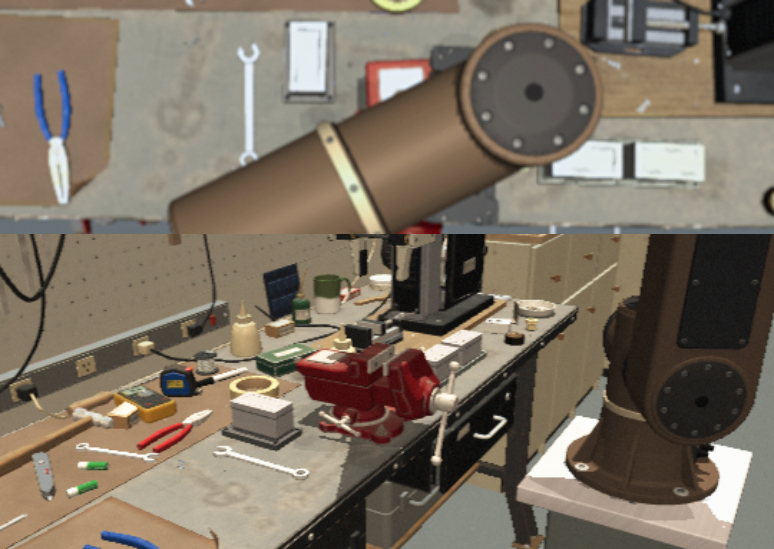

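Both empty tins stand in the rack, the ball tin is in the middle of the plate, and the spanner and pliers haven't moved. Handing in.

```bash
python3 -c "
from plant import r
print(r.close_job())"
```

```text
the job is handed in; nothing more can be done
None
```

The job is handed in after about 39 s on the robot's clock: tin_b (my labels) weighed about 4.6 N, so it holds the ball and stands lengthwise, lid up, in the middle of the plate; the other two, at about 1.4 N, stand flat in separate rack bays; the spanner and pliers had not moved, and the glue bottle was never approached.

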